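Lock the grind setting of a hand mill

ROBOT

A 6-joint arm with a two-finger parallel gripper is mounted at the origin on a cart in front of the work surface, level with it; the furniture and walls round the work are solid. World frame = base frame: x ahead of the robot, y to its left, z up, the work surface at z = 0. Lengths are in mm, angles in degrees, forces in N, time in s.
With the tool pointing down it reaches from about 350 to 850 mm from the base axis. Payload 8.1 kg.
Tool frame: the origin (TCP) lies at the very end of the fingers, on their centre line; the grasp point (between the pads) lies 19 mm behind it; z points along the fingers, y is the direction in which the jaws open and shut (so a half turn about z gives the same grasp; the last joint's range is limited). The gripper opens to 85 mm and grips with 20 to 120 N. Pads are 22 mm wide; open, the fingers measure 114 mm over their backs; the gripper's body (76 mm by 85 mm) begins 54 mm behind the grasp point. The pads swing forward as they close: fully open they stand 13 mm farther back than shut.
Start: joints at [-74.966, 7.471, 85.268, -0, 87.261, -4.893], TCP at [204.518, -564.072, 231.292] pointing down, gripper open.
Joint ranges: [-169.43, 169.43], [-51.17, 129.36], [1.28, 143.12], [-76.62, 256.62], [0, 156.53], [-152.29, 152.29]. Speed limits (degrees/s): [136.94, 136.94, 159.86, 180, 180, 180].

INTERFACE

Orientations are given as [roll, pitch, yaw] about the fixed x, y, z axes, in that order (R = Rz(yaw) Ry(pitch) Rx(roll)).
In Python, from bench import sensors, viewer, job gives the robot as it stands.
- The arm moves only by the shell command python3 -m pendant 'ROWS' [FORCE]. ROWS is JSON, one flat list of numbers, 5 for each row, row after row: the shift along the world's x, y, z in mm, then the turn about the world's z in rad, then the finger opening in mm, from 0 to 85.4. In form: [x, y, z, twist, hand, x, y, z, twist, hand, ...]. A call has 1 to 12 rows; each row shifts and turns the pose as measured when the row begins; what a row does not reach is not made up. A row lasts 1/12 s, in which the tool goes at most 41.7 mm and 7.16 degrees, less where a joint would pass 70% of its speed; a pose out of reach is approached as far as the arm can. A call with a gripper value outside its range is refused whole. The fingers move at their own pace and stop on an object; FORCE is the grip in N (left out, the last holds). Time passes only in rows, so rows that do not move let the fingers close. It gives the time, the measured TCP pose, the force and the opening at its end, in the units of the state.
- sensors.sense(): the state, without advancing time (a new reading comes with each control period).
- viewer.snapshot(name): name is "side" or "top" or "wrist"; returns a dict with "frame" (480x640x3 uint8, blue, green, red), "z_map" (480x640 float32, mm along the optical axis (not along the pixel's ray), 0 where there is no reading), "fx", "fy", "cx", "cy" (pixels), "view" (4x4, takes a point from world to camera coordinates). Camera axes: x right, y down, z forward; pixel columns grow to the right and rows downward; lengths in mm; the calibration is good to about 2 mm. A picture is of the moment at which its call begins.
- job.hand_in(): hands the job in, once; it reports no verdict.
The state is a dict: "time": time; "joint_pos": joint angles; "qd": joint speeds; "joint_efforts": joint torques, N m; "tool_pos": TCP position; "tcp_rot": TCP orientation; "ft_force": force on the tool from outside, world axes, zero at the start; "wrist_torque": the same for the moment, N m; "finger_gap": finger opening in mm.
Only numpy, scipy, OpenCV 4.12 (cv2) and the standard library are available. Lean on these libraries where they do the work, as an engineer would, in place of code of your own. Each camera call takes 0.05 s, during which the arm holds its last target.

TASK

Lock the grind setting of the hand mill on the worktop: push the open-ended spanner onto the lower, square setting nut, swing the spanner clockwise (seen from above) until its handle rests against the upright stop pin, and leave it there to hold that nut. Then turn the upper, six-sided jam nut clockwise with the fingers until you feel it come up firmly tight, without forcing it and without dragging the setting nut past its setting, and let go with the spanner still on the nut. Leave the other things standing where they are.

Things in the scene. Friction and masses are not known exactly. Their poses are not given: they have to be found in the camera images.
- mill: Fixed low hand mill, hopper off: wooden box with a flat aluminium top plate (the deck), 220 (x) x 150 (y) x 60 mm high. Origin: centre of its underside on the worktop; z up, x along its length: spindle end +x; drawer end with the stop pin -x, facing the robot. The spindle axis stands at x = +60 mm, y = 0 and ends 40 mm above the deck. Two nuts sit on it, one above the other.
- stop_post: Upright round steel stop pin fixed on the deck, 12 mm diameter, 26 mm tall. Origin: centre of its foot on the deck, at x = -90 mm, y = +14 mm in the mill's frame. A seated spanner's handle pointing from the spindle along the mill's -x touches the pin's -y side, 150 mm from the spindle.
- setting_nut_centre (a point): Centre of the underside of the lower nut (setting nut), on the spindle axis at deck height. The nut is square, 36 mm across flats, 14 mm tall, standing on the deck; this point's x and y axes are square to its flats and turn with it. It turns easily (about 0.06 N m) and never rises.
- setting_nut (a joint): Turn of the setting nut in rad, growing clockwise from above. 0 = the wanted setting: nut square to the mill, where the seated spanner, handle towards the mill's -x, rests on the stop pin (give and play: about 0.05). Starts between -0.55 and -0.3, counter-clockwise of the setting; there the spanner fits with its x axis along the nut's x axis.
- jam_nut_centre (a point): Middle of the upper nut (jam nut), on the spindle axis 23 mm above the deck. Six-sided, 28 mm across flats, from 15 to 31 mm above the deck; this point's x axis is square to one pair of flats (the others at 60 degrees) and turns with the nut. It touches the setting nut and, unless that nut is held, drags it along (about 0.2 N m). It never sinks.
- jam_nut: Jam nut; origin at its underside on the axis. On the held setting nut it takes about 0.2 N m to turn clockwise (fading when you pause) until, after 0.45 to 0.85 rad (differs each time, unseen), it is tight and the torque climbs steeply, about 0.15 N m per 0.01 rad. Firmly tight: 0.4 to 0.9 N m (2.7 to 6 N between handle and stop pin), kept up for a moment; over 1.35 N m (9 N), drag included, is forcing it.
- spanner: Loose flat open-ended steel spanner, 0.2 to 0.33 kg, 12 mm thick, lying flat on the worktop left of the mill. Origin: centre of the jaw opening, on the underside; z up, x out through the open mouth. Jaw gap 37.6 mm, flaring to about 50 mm at the mouth 33 mm ahead; flat throat 18.5 mm behind the origin; head 60 mm wide. Handle 16 mm wide, x = -34 to -200 mm. Balances at about x = -60 mm.
- spanner_jaw (a point): Same point as the spanner's origin: centre of the jaw opening on the underside. With the spanner seated flat on the deck it coincides with setting_nut_centre.
- salt_cellar: Bystander: round wooden salt cellar, 70 mm wide, 68 mm tall, behind the work.
- garlic: Bystander: garlic bulb, 56 mm, behind the work.
- mug: Bystander: white mug with a handle, 94 mm tall, behind the work.

How it is judged (in metres and radians):
On the way, in this order (a step that is already met when the one before it is completed fails the run):
1. the spanner is fully on the setting nut, flat on the deck (horizontal distance between spanner_jaw and setting_nut_centre below 0.007 m and z of spanner_jaw in the frame of mill between 0.056 and 0.066 m), for 0.1 s.
2. the spanner has turned the setting nut to its setting, handle on the stop pin (all of step 1 and value of joint setting_nut between -0.1 and 0.1 rad and contact force between spanner and stop_post above 0.3 N), for 0.05 s.
3. the jam nut, turned by the fingers, is firmly tight against the held setting nut (2.5 N or more between spanner and stop pin for 0.2 s) (all of step 1 and value of joint setting_nut between -0.1 and 0.1 rad and contact force between the fingers and jam_nut above 1 N and contact force between spanner and stop_post above 2.5 N and angle between the x axis of jam_nut_centre and the x axis of setting_nut_centre, either way round above 0.5 rad), for 0.2 s.
At the end, for the whole second after the job is handed in: The setting nut is within 0.10 rad of its setting, the jam nut is still tight (not turned back), and the spanner lies flat and fully seated on the setting nut (jaw centre within 7 mm of the nut's axis), its handle at the stop pin (within 0.12 rad of the mill's length), released and at rest (all of step 1 and value of joint setting_nut between -0.1 and 0.1 rad and angle between the x axis of jam_nut_centre and the x axis of setting_nut_centre, either way round above 0.5 rad and angle between the x axis of spanner and the x axis of mill, either way round below 0.12 rad and linear speed of spanner below 0.01 m/s); the robot touches nothing.
It fails at once if the setting nut is dragged more than 0.15 rad past its setting (value of joint setting_nut above 0.15 rad).
It fails at once if the jam nut is forced: more than 9 N between spanner and stop pin while the fingers hold the jam nut (contact force between the fingers and jam_nut above 1 N and contact force between spanner and stop_post above 9 N).
It fails at once if the spanner is rammed against the stop pin with more than 25 N (contact force between spanner and stop_post above 25 N).
It fails at once if a bystander is moved more than 3 cm (distance of any of salt_cellar, garlic, mug from where it was at the start of the episode above 0.03 m).
It fails at once if a bystander is tipped over (angle between any of salt_cellar, mug's own z axis and vertical above 0.5 rad).
It also fails if it takes over 69 s, if anything falls off the work surface, if the arm or the gripper's body presses on something with over 40 N, if the wrist force passes 120 N, or if a joint passes its speed limit or range.

## Working session

There is one attempt and no reset: what is moved stays moved. The work goes in short steps, Python scripts to look and compute and a shell command to move; the robot and the scene stay as the last step left them, time stands still between calls to the robot, and variables do not carry over. Pictures are saved under pics/ and viewed, and the job is handed in when it is done.

```bash
ls; mkdir -p pics
python3 - <<'E'
from bench import sensors, viewer
import cv2,json
s=sensors.sense();print(s)
for n in("top","side","wrist"):
    d=viewer.snapshot(n);cv2.imwrite(f"pics/{n}0.png",d["frame"])
    print(n,d["fx"],d["fy"],d["cx"],d["cy"],d["view"].round(3).tolist())
E
```

```text
pics
{'time': 0.0, 'joint_pos': array([-7.49639914e+01,  7.51458405e+00,  8.53293832e+01,  1.88246013e-03,
        8.72621275e+01, -4.89356106e+00]), 'qd': array([-0.03982924,  0.06669654, -0.029784  ,  0.01180725, -0.0294728 ,
       -0.05758465]), 'joint_efforts': array([-2.75831462e-04, -5.69391882e+01, -5.00556064e+01, -2.69573111e-04,
        1.43136547e-02, -2.51803527e-05]), 'tool_pos': array([ 204.40262659, -563.52289341,  230.24890611]), 'tcp_rot': array([-1.79894452e+02, -1.09236924e-02,  1.99294679e+01]), 'ft_force': array([-0.11508749,  0.03756233, -0.23512709]), 'wrist_torque': array([-0.03872832, -0.02395506, -0.03945697]), 'finger_gap': 85.08219117824423}
top 513.4984782696749 513.4984782696749 316.87921132248255 235.48974542002796 [[-0.014, -0.999, -0.034, 187.811], [-0.989, 0.019, -0.147, 551.621], [0.148, 0.032, -0.988, 837.986], [0.0, 0.0, 0.0, 1.0]]
side 519.0367192377356 519.0367192377356 317.96754002105894 241.62635987921175 [[0.847, -0.532, 0.022, -397.984], [-0.332, -0.56, -0.759, 357.766], [0.416, 0.635, -0.651, 558.698], [0.0, 0.0, 0.0, 1.0]]
wrist 354.1662768384988 354.1662768384988 321.6245983364347 234.54586209107 [[0.339, -0.941, -0.002, -598.243], [-0.899, -0.325, 0.294, -37.863], [-0.278, -0.098, -0.956, 380.485], [0.0, 0.0, 0.0, 1.0]]
```

View pics/top0.png

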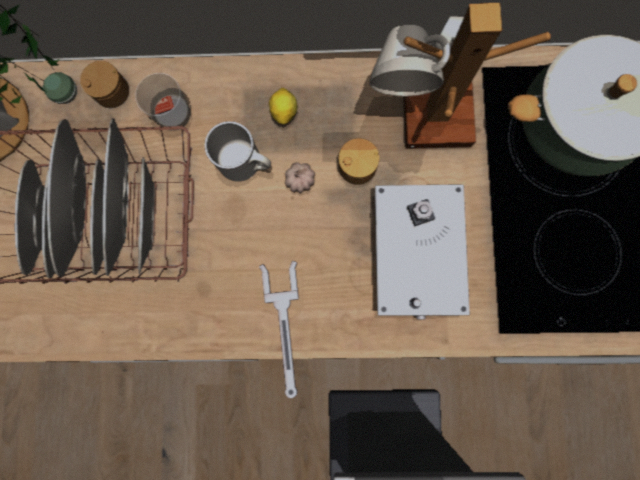

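View pics/side0.png

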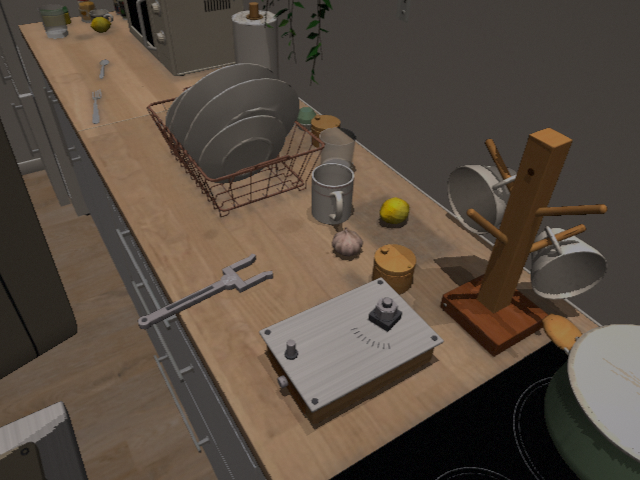

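The top view shows the spanner mouth up at about (280,290) with its handle end at (290,393). The mill deck spans (376,185)-(468,316), with the nuts at (421,211) and the pin at (415,303). Next I'll measure these.

```bash
cat > h.py <<'E'
import numpy as np, cv2
from bench import sensors, viewer
def ray(d,uv,z):
    V=np.array(d["view"]);R=V[:3,:3];t=V[:3,3];c=-R.T@t
    uv=np.atleast_2d(np.array(uv,float))
    r=np.c_[(uv[:,0]-d["cx"])/d["fx"],(uv[:,1]-d["cy"])/d["fy"],np.ones(len(uv))]@R
    return c+r*((z-c[2])/r[:,2])[:,None]
def proj(d,P):
    V=np.array(d["view"]);q=np.atleast_2d(P)@V[:3,:3].T+V[:3,3]
    return np.c_[q[:,0]/q[:,2]*d["fx"]+d["cx"],q[:,1]/q[:,2]*d["fy"]+d["cy"]]
def crop(d,x0,x1,y0,y1,k,name):
    cv2.imwrite("pics/"+name,cv2.resize(d["frame"][y0:y1,x0:x1],None,fx=k,fy=k,interpolation=cv2.INTER_CUBIC))
E
python3 - <<'E'
from h import *
d=viewer.snapshot("top")
f=d["frame"];hsv=cv2.cvtColor(f,cv2.COLOR_BGR2HSV)
m=((hsv[...,1]<45)&(hsv[...,2]>90)).astype(np.uint8)
m[:,:]*=1
n,l,st,c=cv2.connectedComponentsWithStats(m)
for i in range(1,n):
    if st[i,4]>300: print(i,st[i],c[i])
for name,pt,z in (("deck",(390,250),60),("spanner",(280,300),12)):
    i=l[pt[1],pt[0]]
    print(name,i)
    if i==0: continue
    cs,_=cv2.findContours((l==i).astype(np.uint8),cv2.RETR_EXTERNAL,cv2.CHAIN_APPROX_NONE)
    cc=max(cs,key=cv2.contourArea)[:,0]
    P=ray(d,cc,z)[:,:2].astype(np.float32)
    print(cv2.minAreaRect(P))
crop(d,240,320,250,410,4,"sp.png")
crop(d,366,478,175,325,5-1,"mill.png")
E
```

```text
1 [  53   16  411   62 3376] [361.25562796  50.42387441]
3 [ 536   34  104  127 9871] [594.69405329  96.30716239]
14 [154  94  33  32 544] [173.65808824 112.56985294]
19 [ 204  121   66   49 1277] [236.23257635 151.07361002]
21 [ 42 126  17 147 713] [ 47.72791024 206.16970547]
22 [102 128   9 145 450] [105.04       195.32444444]
23 [138 159   7 111 320] [140.959375 213.025   ]
29 [  374   184    96   136 11655] [421.1988846  250.85302445]
40 [ 260  261   39  138 1675] [283.61014925 323.03283582]
42 [ 496  356  144    9 1015] [567.6679803  359.92512315]
deck 29
((524.461669921875, 5.3998870849609375), (151.1742706298828, 227.13168334960938), 89.3997802734375)
spanner 40
((396.22711181640625, 236.982421875), (232.43055725097656, 64.638427734375), 6.3950581550598145)
```

View pics/wrist0.png

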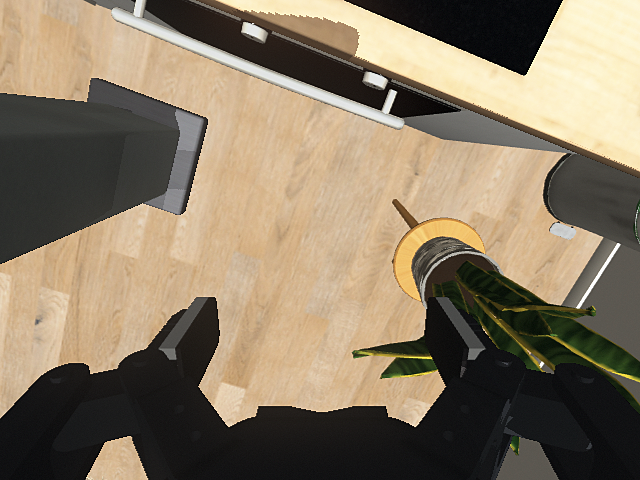

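View pics/sp.png

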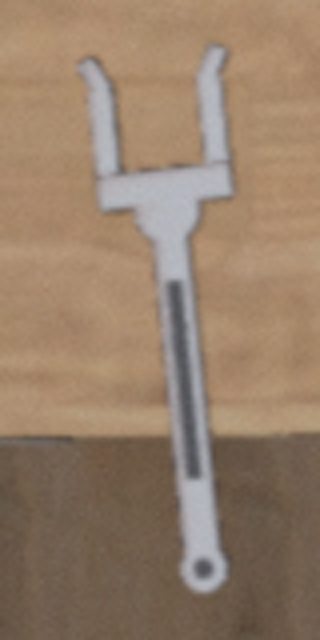

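View pics/mill.png

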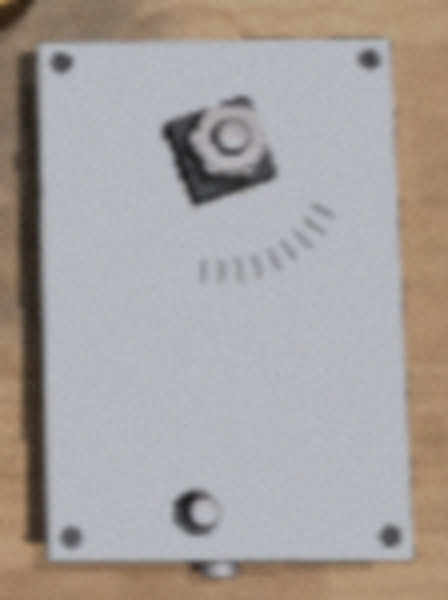

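The crops are clear: deck screws, square nut corners, spindle top, pin top, and the spanner's throat, arms and handle hole. I'll convert these points to world coordinates.

Run:
```python
from h import *
d=viewer.snapshot("top")
A=lambda L:np.array(L)/4.+(366,175)
B=lambda L:np.array(L)/4.+(240,250)
S=ray(d,A([(62,62),(370,59),(391,537),(71,538)]),60);print("screws",S.round(1).tolist(),S.mean(0))
a=(S[0]+S[1]-S[2]-S[3]);yaw=np.arctan2(a[1],a[0]);print("millyaw",yaw, np.degrees(yaw))
c=np.cos(yaw);s=np.sin(yaw);R=np.array([[c,-s],[s,c]])
o=S.mean(0)[:2]
print("spindle from deck",o+R@[60,0],"pin",o+R@[-90,14])
print("spindle top ray",ray(d,A([(232,136)]),100),"pin ray top",ray(d,A([(206,512)]),86))
N=ray(d,A([(166,128),(247,97),(275,178),(198,205)]),74);print("nut",N.round(1).tolist(),N.mean(0))
for i in range(4):
    e=N[(i+1)%4]-N[i];print(np.linalg.norm(e),np.degrees(np.arctan2(e[1],e[0])))
for n,p in dict(hole=(204,568),h0=(176,270),h1=(193,480),thrL=(116,174),thrR=(205,165),backL=(102,210),backR=(233,194),tipL=(84,60),tipR=(216,48),armLi=(107,90),armRi=(205,85)).items():
    print(n,ray(d,B([p]),12).round(1))
P=ray(d,[(200,359),(340,359)],0);print("edge",P)
# depth check
z=d["z_map"]
for uv in((283,323),(282,296),(390,250)): print(uv,z[uv[1],uv[0]])
f=viewer.snapshot("side");crop(f,250,450,270,410,4,"side_mill.png")
```

```text
screws [[627.5, 67.3, 60.0], [626.0, -62.6, 60.0], [425.8, -60.3, 60.0], [427.2, 70.0, 60.0]] [526.61265791   3.60580187  60.        ]
millyaw -0.01263383846066296 -0.7238656228460444
spindle from deck [586.60786956   2.84779173] pin [436.79670947  18.7416998 ]
spindle top ray [[586.07084669   4.06101205 100.        ]] pin ray top [[436.56430668  18.58229017  86.        ]]
nut [[595.2, 26.5, 74.0], [607.6, -7.5, 74.0], [573.2, -17.5, 74.0], [562.5, 14.6, 74.0]] [584.62369283   4.02474078  74.        ]
36.229511015857426 -69.90955705954961
35.841624094889774 -163.89418578633513
33.84055164204266 108.42193194952753
34.76976294551468 19.946607880842365
hole [[290.2 227.8  12. ]]
h0 [[415.9 239.2  12. ]]
h1 [[326.8 232.3  12. ]]
thrL [[457.9 265.5  12. ]]
thrR [[461.3 226.3  12. ]]
backL [[442.3 271.6  12. ]]
backR [[448.5 214.1  12. ]]
tipL [[508.4 279.7  12. ]]
tipR [[512.7 221.1  12. ]]
armLi [[494.9 269.5  12. ]]
armRi [[496.4 226.   12. ]]
edge [[345.82121895 388.57692944   0.        ]
 [343.2125503  143.00105694   0.        ]]
(283, 323) 892.9833
(282, 296) 899.26385
(390, 250) 856.95935
```

View pics/side_mill.png

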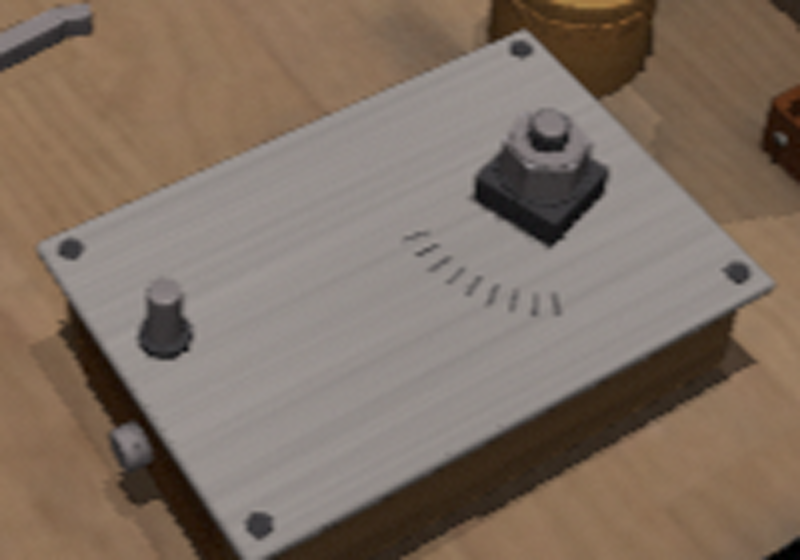

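```bash
python3 -m pendant '[20,38,0,0,60, 20,38,0,0,60, 20,38,0,0,60, 20,38,0,0,60, 20,38,0,0,60, 20,38,0,0,60, 20,38,0,0,60, 20,38,0,0,60, 20,38,0,0,60, 10,38,0,0,60, 10,38,0,0,60, 10,38,0,0,60]' 60
```

```text
time: 1.3
tool_pos: [405.7, -111.2, 227.7]
tcp_rot: [-179.9, -0.1, 19.2]
ft_force: [-0.5, -0.2, 0.1]
finger_gap: 60.0
```

```bash
python3 -m pendant '[0,37,0,-0.023,60, 0,37,0,-0.023,60, 0,37,0,-0.023,60, 0,37,0,-0.023,60, 0,37,0,-0.023,60, 0,37,-10,-0.023,60, 0,37,-20,-0.023,60, 0,37,-30,-0.023,60, 0,36,-30,-0.023,60, 0,22,-30,-0.023,60, 0,0,0,0,60]'
python3 - <<'E'
from h import *
d=viewer.snapshot("wrist");cv2.imwrite("pics/w1.png",d["frame"])
print(proj(d,[[478,247.9,12],[403.4,240.1,12]]))
E
```

```text
time: 2.22
tool_pos: [404.1, 255.7, 117.4]
tcp_rot: [-179.8, -1.1, 5.7]
ft_force: [-1.8, 0.1, -1.0]
finger_gap: 60.0
[[345.25617871 131.51256514]
 [343.99951298 237.62647298]]
```

View pics/w1.png

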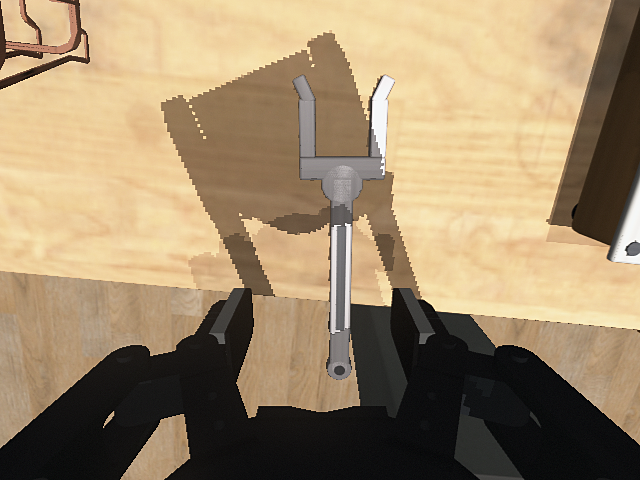

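```bash
python3 -m pendant '[0,-10,-25,0,60, 0,-4,-30,0,60, 0,-1,-30,0,60, 0,0,-18,0,60, 0,0,-5,0,60, 0,0,0,0,60]'
```

```text
time: 2.77
tool_pos: [412.3, 238.3, 18.6]
tcp_rot: [-179.7, -2.0, 6.0]
ft_force: [0.4, 0.1, 0.3]
finger_gap: 59.7
```

```bash
python3 -m pendant '[-5,1,-4,0,60, -4,1,-6,0,60, 0,0,-4,0,60, 0,0,-1,0,60, 0,0,0,0,60]'
```

```text
time: 3.18
tool_pos: [407.6, 241.4, 9.4]
tcp_rot: [-179.6, -2.5, 5.9]
ft_force: [-0.3, 0.0, 0.2]
finger_gap: 60.3
```

```bash
python3 -m pendant '[-3,0,-5,0,60, 0,0,-4,0,60, 0,0,0,0,60, 0,0,0,0,60]'
```

```text
time: 3.52
tool_pos: [405.4, 242.2, 0.9]
tcp_rot: [-179.5, -2.7, 6.0]
ft_force: [-0.2, -0.4, -0.2]
finger_gap: 59.9
```

```bash
python3 -m pendant '[0,0,2,0,60, 0,0,1,0,30, 0,0,0,0,5, 0,0,0,0,5, 0,0,0,0,5, 0,0,0,0,5, 0,0,0,0,5, 0,0,0,0,5]' 60
python3 - <<'E'
from h import *
d=viewer.snapshot("wrist");cv2.imwrite("pics/w2.png",d["frame"])
E
```

```text
time: 4.18
tool_pos: [405.6, 242.3, 4.5]
tcp_rot: [-179.5, -2.7, 6.0]
ft_force: [-0.4, -0.2, 0.0]
finger_gap: 14.2
```

View pics/w2.png

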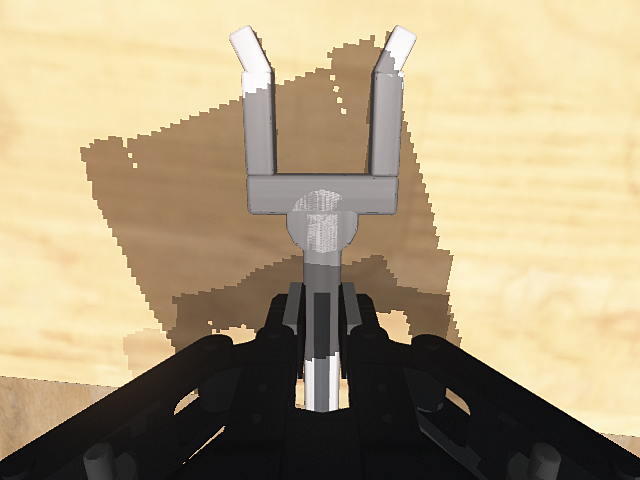

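The spanner is held with the handle centred between the pads, and the throat line is at row ~175. I'll measure the jaw relative to the TCP.

```bash
python3 - <<'E'
from h import *
d=viewer.snapshot("wrist")
s=sensors.sense();print(s["tool_pos"],s["tcp_rot"])
for uv in((274,176),(372,176),(244,72),(402,72),(322,225)):print(uv,ray(d,[uv],12).round(1))
t=viewer.snapshot("top")
crop(t,240,320,250,410,4,"sp2.png")
E
python3 -m pendant '[0,0,20,0,5, 0,0,30,0,5, 0,0,30,0,5, 0,0,25,0,5, 0,0,10,0,5, 0,0,0,0,5]' 90
```

```text
[405.51746948 242.26573389   4.52155395] [-179.50538068   -2.68318072    5.97169705]
(274, 176) [[458.9 267.1  12. ]]
(372, 176) [[462.9 229.2  12. ]]
(244, 72) [[495.2 280.6  12. ]]
(402, 72) [[501.  223.6  12. ]]
(322, 225) [[441.4 246.5  12. ]]
time: 4.83
tool_pos: [400.3, 239.7, 119.3]
tcp_rot: [-179.7, -2.1, 6.0]
ft_force: [-0.1, 0.8, -1.9]
finger_gap: 12.6
```

View pics/sp2.png

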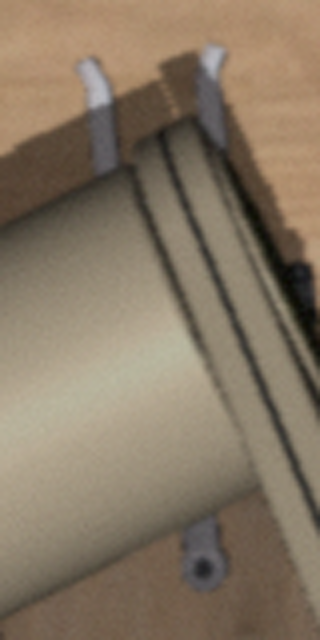

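```bash
python3 -m pendant '[7,-34,0,0.024,5, 7,-34,0,0.024,5, 7,-34,0,0.024,5, 7,-34,0,0.024,5, 7,-34,0,0.024,5, 7,-34,0,0.024,5, 6,-34,0,0.024,5, 6,-32,0,0.024,5, 4,-20,0,0.024,5, 0,0,0,0,5]'
```

```text
time: 5.67
tool_pos: [450.7, -60.7, 103.2]
tcp_rot: [-179.4, -1.4, 19.4]
ft_force: [0.3, 0.2, -2.4]
finger_gap: 12.7
```

```bash
python3 -m pendant '[2,10,-10,-0.01,5, 2,9,-12,0,5, 0,0,-6,0,5, 0,0,0,0,5, 0,0,0,0,5]'
python3 - <<'E'
from h import *
d=viewer.snapshot("top")
print(sensors.sense()["tool_pos"])
crop(d,366,478,175,325,4,"mill3.png")
d=viewer.snapshot("wrist");cv2.imwrite("pics/w3.png",d["frame"])
d=viewer.snapshot("side");crop(d,250,450,270,410,4,"side3.png")
E
```

```text
time: 6.08
tool_pos: [450.3, -41.9, 66.5]
tcp_rot: [-179.1, -0.9, 18.5]
ft_force: [0.6, -0.8, -1.1]
finger_gap: 12.6
[450.25719935 -41.8940395   66.65238746]
```

View pics/mill3.png

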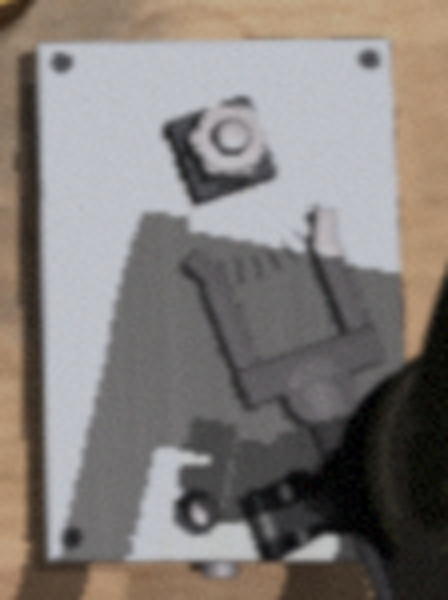

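View pics/w3.png

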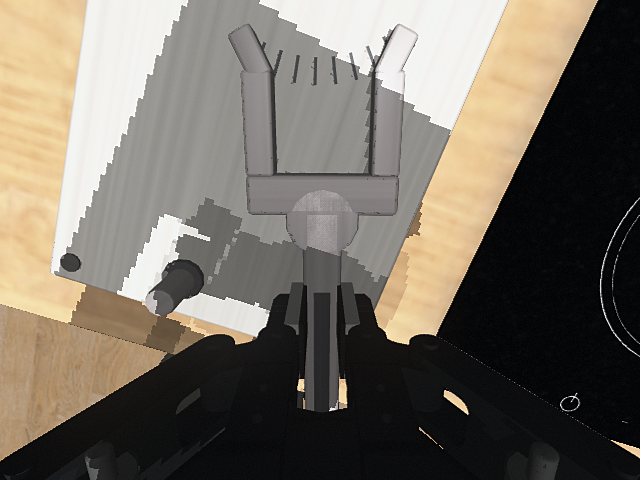

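View pics/side3.png

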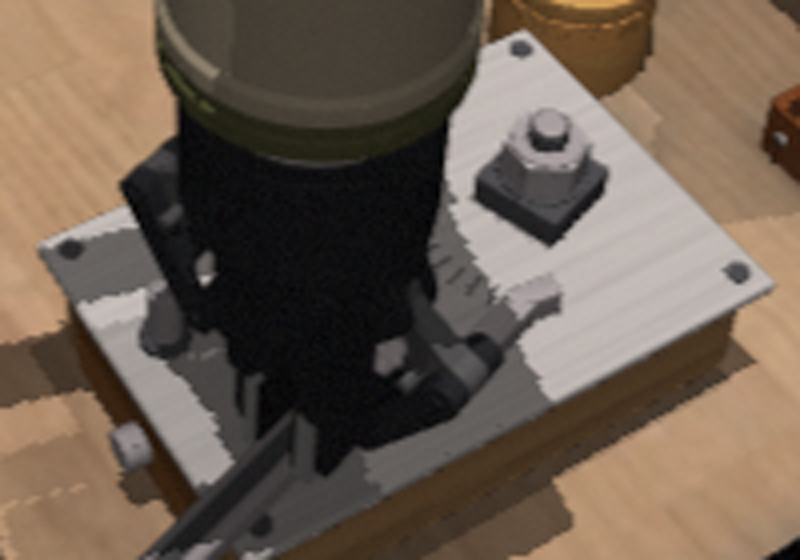

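Run:
```python
from h import *
t=viewer.snapshot("top")
A=lambda L:np.array(L)/4.+(366,175)
P=ray(t,A([(258,362),(345,332),(222,290),(320,250),(250,400),(385,340),(198,262),(312,212)]),74)[:,:2];print(P.round(1).tolist())
for i in(0,4):
  e=P[i+1]-P[i];print(np.degrees(np.arctan2(e[1],e[0]))+90)
  e=P[i+3]-P[i+1];
s=sensors.sense();y=np.radians(s["tcp_rot"][2]);u=np.array([np.cos(y),np.sin(y)])
j=s["tool_pos"][:2]+74.2*u;print("jaw from tcp",j,"from img",P[:2].mean(0)+18.5*u)
a=np.radians(18.6);v=np.array([np.cos(a),np.sin(a)])
for sp in((586.3,3.4),(584.6,4.0)):
  for jj in (j,P[:2].mean(0)+18.5*u):
    e=np.array(sp)-jj;print("along",e@v,"lat",e@[-v[1],v[0]])
```

```text
[[497.1, -7.0], [508.8, -42.8], [527.0, 6.3], [542.8, -34.4], [481.7, -3.0], [505.2, -58.8], [538.7, 15.6], [558.7, -31.9]]
18.051297794398764
22.898876916677224
jaw from tcp [521.7641287  -18.91087875] from img [520.50497338 -19.06008233]
along 68.2813226065597 lat 0.561229143939455
along 69.52230011558072 lat 0.30102027190867625
along 66.86149189512231 lat 1.6721210157519055
along 68.10246940414333 lat 1.4119121437211266
```

```bash
python3 -m pendant '[6,3,0,0,5, 9,3,0,0,5, 9,3,0,0,5, 9,3,0,0,5, 5,2,0,0,5, 0,0,0,0,5, 0,0,0,0,5]'
```

```text
time: 6.87
tool_pos: [495.0, -26.2, 69.8]
tcp_rot: [-179.2, -1.2, 18.5]
ft_force: [-1.1, 0.5, -2.8]
finger_gap: 12.4
```

```bash
python3 -m pendant '[6,1.5,-2,0,5, 6,2,-1.5,0,5, 4,1.5,-1,0,5, 2,1,0,0,5, 0,0,0,0,5, 0,0,0,0,5]';  python3 - <<'E'
from h import *
d=viewer.snapshot("top");crop(d,366,478,175,325,4,"mill4.png")
d=viewer.snapshot("wrist");cv2.imwrite("pics/w4.png",d["frame"])
print(sensors.sense()["tool_pos"])
E
```

```text
time: 7.37
tool_pos: [515.2, -19.7, 65.3]
tcp_rot: [-179.2, -1.2, 18.5]
ft_force: [-1.7, 0.5, 0.3]
finger_gap: 12.9
[515.16534164 -19.76350537  65.35189394]
```

View pics/mill4.png

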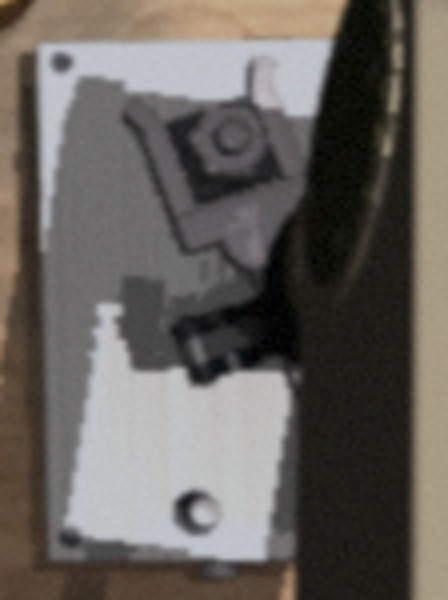

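View pics/w4.png

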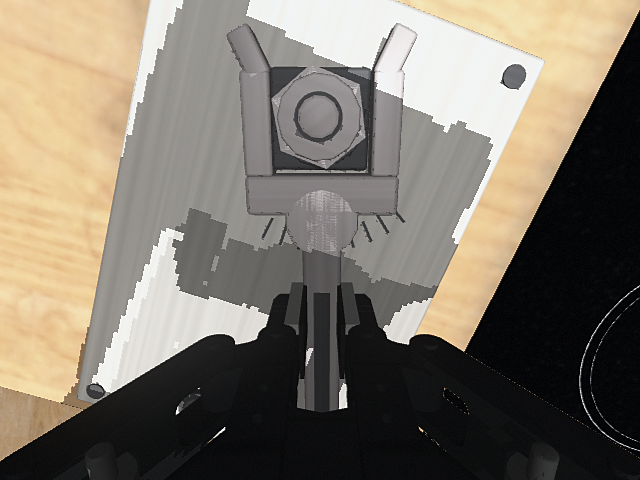

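```bash
python3 -m pendant '[2,0.7,0,0,5, 1.2,0.4,0,0,5, 0,0,0,0,5, 0,0,0,0,5]'
```

```text
time: 7.8
tool_pos: [517.3, -19.1, 65.2]
tcp_rot: [-179.2, -1.1, 18.4]
ft_force: [-2.1, 0.9, -0.3]
finger_gap: 13.1
```

```bash
python3 -m pendant '[-0.85,2.9,0,-0.042,5, -0.85,2.9,0,-0.042,5, -0.6,3,0,-0.042,5, -0.5,3,0,-0.042,5, 0,0,0,0,5]'; python3 -m pendant '[0,0,0,0,5]'
```

```text
time: 8.22
tool_pos: [514.2, -6.7, 65.2]
tcp_rot: [-179.2, -1.1, 8.4]
ft_force: [-2.5, 1.6, -0.4]
finger_gap: 12.8
time: 8.3
tool_pos: [514.2, -6.7, 65.3]
tcp_rot: [-179.2, -1.1, 8.5]
ft_force: [-1.7, 0.5, -0.9]
finger_gap: 13.0
```

```bash
python3 -m pendant '[-0.3,3,0,-0.042,5, -0.1,3,0,-0.042,5, 0,1.2,0,-0.017,5, 0,0,0,0,5]'; python3 -m pendant '[0,1.3,0,-0.017,5, 0,0,0,0,5]'; python3 -m pendant '[0,1.3,0,-0.017,5, 0,0,0,0,5]'
```

```text
time: 8.63
tool_pos: [513.4, 0.4, 65.2]
tcp_rot: [-179.2, -1.0, 2.8]
ft_force: [-1.9, 1.9, 0.7]
finger_gap: 12.8
time: 8.8
tool_pos: [513.3, 1.6, 65.2]
tcp_rot: [-179.2, -1.0, 1.9]
ft_force: [-3.2, 2.4, -0.4]
finger_gap: 12.6
time: 8.97
tool_pos: [513.3, 2.9, 65.2]
tcp_rot: [-179.1, -1.0, 0.9]
ft_force: [-3.9, 3.8, 0.6]
finger_gap: 12.7
```

Run:
```python
from h import *
d=viewer.snapshot("wrist");cv2.imwrite("pics/w5.png",d["frame"])
d=viewer.snapshot("side");crop(d,250,450,270,410,4,"s5.png")
s=sensors.sense();print(s["ft_force"],s["wrist_torque"])
```

```text
[-2.7436033   3.32301483  0.26957673] [0.36007991 0.25372999 0.12355792]
```

View pics/w5.png

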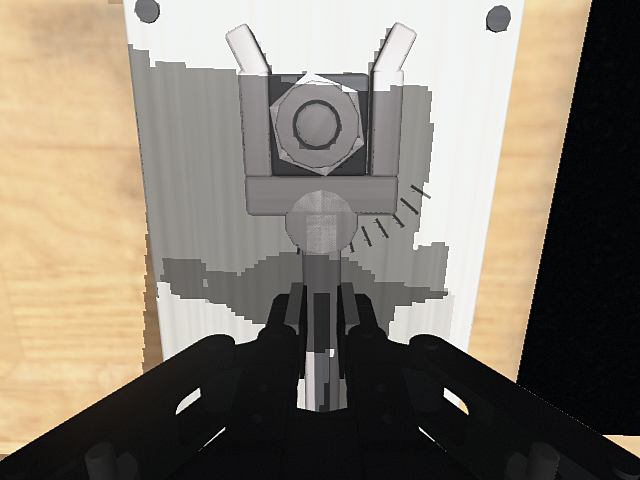

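View pics/s5.png

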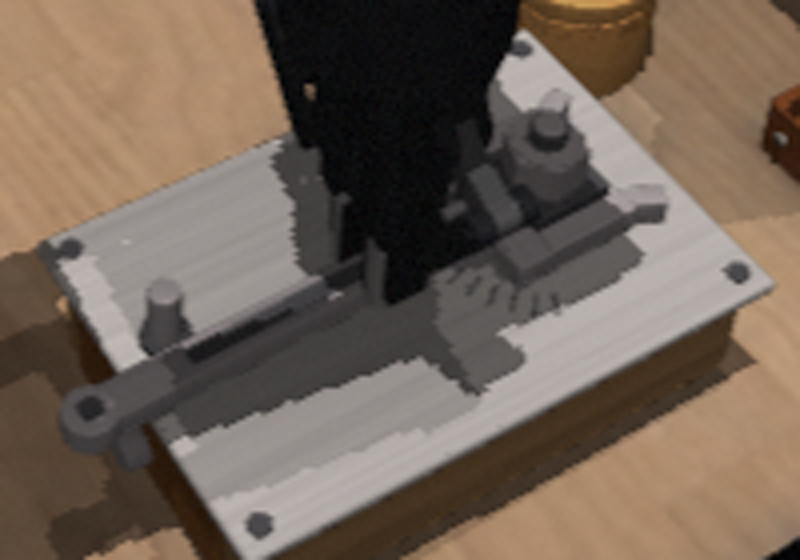

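```bash
python3 -m pendant '[-0.3,1.8,0,-0.012,5, 0,0,0,0,5]'; python3 -m pendant '[0,1.5,0,-0.012,5, 0,0,0,0,5]';python3 -c "
from bench import sensors as s;a=s.sense();print(a['ft_force'],a['wrist_torque'])"
```

```text
time: 9.23
tool_pos: [513.2, 4.3, 65.3]
tcp_rot: [-179.2, -1.1, 0.2]
ft_force: [-3.6, 1.4, -0.0]
finger_gap: 12.5
time: 9.4
tool_pos: [513.2, 5.4, 65.3]
tcp_rot: [-179.2, -1.1, -0.5]
ft_force: [-2.5, 1.0, -0.4]
finger_gap: 12.8
[-2.47625727  1.03426564 -0.42995588] [0.12974091 0.252266   0.12037192]
```

```bash
T(){ python3 -c "
from bench import sensors as s;a=s.sense();print(a['ft_force'].round(2),a['wrist_torque'].round(3))"; }; python3 -m pendant '[-0.2,1.2,0,-0.012,5, 0,0,0,0,5]';T; python3 -m pendant '[0,1.2,0,-0.012,5, 0,0,0,0,5]';T
python3 - <<'E'
from h import *
d=viewer.snapshot("side");crop(d,250,350,330,400,8,"s6.png")
E
```

```text
time: 9.57
tool_pos: [513.2, 6.0, 65.3]
tcp_rot: [-179.3, -1.1, -1.3]
ft_force: [-3.1, 0.2, -0.2]
finger_gap: 12.9
[-3.13  0.19 -0.24] [0.022 0.224 0.261]
time: 9.73
tool_pos: [513.2, 5.8, 65.3]
tcp_rot: [-179.5, -1.1, -2.0]
ft_force: [-2.2, -0.5, 0.4]
finger_gap: 13.0
[-2.24 -0.49  0.41] [-0.06   0.13   0.503]
```

View pics/s6.png

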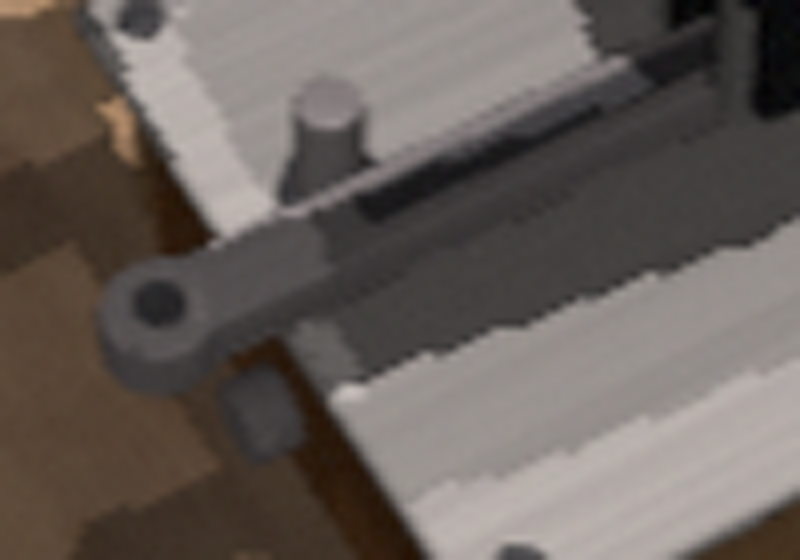

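The handle now bears on the pin, and the wrist torque rose to 0.5 Nm while the position stalled. Next I release and go up.

```bash
python3 -m pendant '[0,0,0,0,5, 0,0,0,0,20, 0,0,0,0,35, 0,0,0,0,50, 0,0,0,0,50, 0,0,0,0,50]'; python3 -m pendant '[0,0,10,0,50, 0,0,20,0,50, 0,0,25,0,50, 0,0,15,0,50, 0,0,0,0,50, 0,0,0,0,50]'
python3 - <<'E'
from h import *
d=viewer.snapshot("wrist");cv2.imwrite("pics/w7.png",d["frame"])
d=viewer.snapshot("top");crop(d,366,478,175,325,4,"t7.png")
E
```

```text
time: 10.28
tool_pos: [515.1, 6.9, 66.4]
tcp_rot: [-179.3, -1.3, -2.0]
ft_force: [-0.8, -0.1, 0.4]
finger_gap: 50.1
time: 10.78
tool_pos: [514.3, 7.4, 141.5]
tcp_rot: [-179.3, -1.3, -2.1]
ft_force: [-0.4, 0.7, -0.3]
finger_gap: 49.8
```

View pics/w7.png

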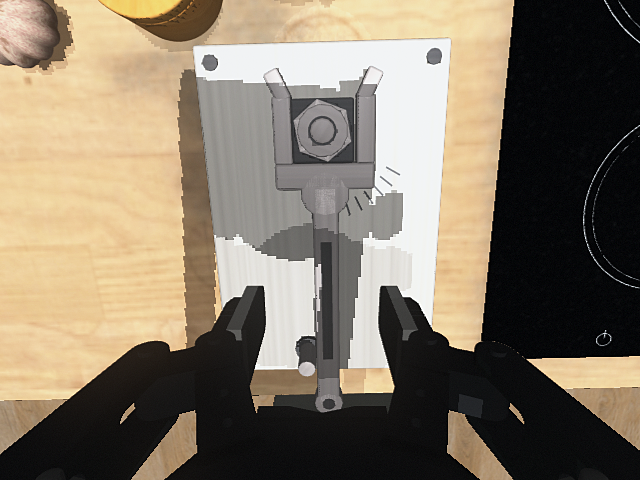

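View pics/t7.png

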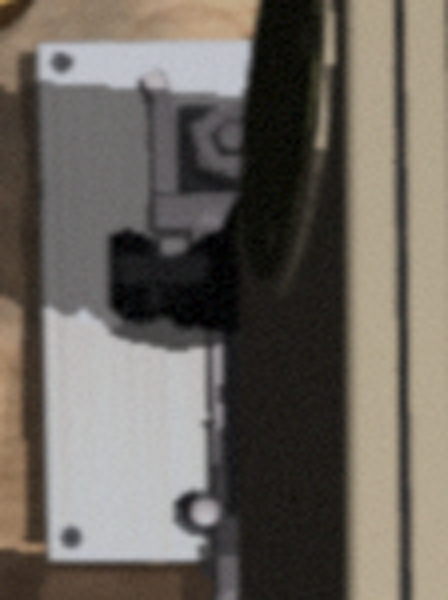

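Wrist view: the spanner is seated flush with the nut, with jaws at columns 275-375 and throat at row 163. The handle runs along the pin at (305,350). I'll zoom in on the hex nut.

Run:
```python
from h import *
d=viewer.snapshot("wrist");crop(d,272,376,78,182,6-0,"hex.png")
```

```text
(no output)
```

View pics/hex.png

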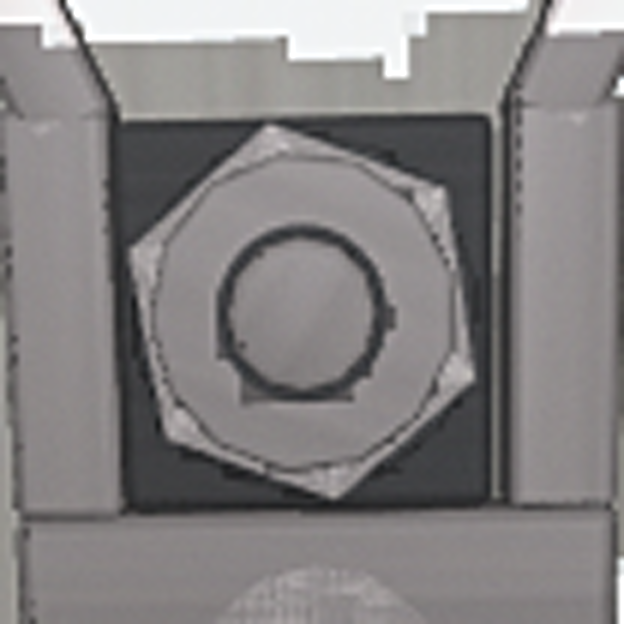

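Run:
```python
from h import *
d=viewer.snapshot("wrist")
H=np.array([(272,125),(443,188),(473,378),(337,497),(167,438),(132,248)])/6.+(272,78)
P=ray(d,H,91)[:,:2];c=P.mean(0);e=P-c
a=np.degrees(np.arctan2(e[:,1],e[:,0]));print(c,np.linalg.norm(e,axis=1).round(1),a.round(1),((a+30)%60-30).round(1))
Q=ray(d,np.array([(302,310)])/6.+(272,78),100);print("spindle",Q)
N=ray(d,np.array([(118,118),(488,116),(488,505),(127,508)])/6.+(272,78),74)[:,:2];print(N.round(1).tolist(),N.mean(0))
J=ray(d,np.array([(20,515),(617,510)])/6.+(272,78),72)[:,:2];e=J[0]-J[1];print("spanner yaw",np.degrees(np.arctan2(e[1],e[0]))-90)
```

```text
[586.4847482    5.54115646] [15.8 15.9 15.8 15.9 16.1 15.9] [   7.9  -51.  -111.9 -171.4  128.7   67.5] [7.9 9.  8.1 8.6 8.7 7.5]
spindle [[586.7947984    5.59791177 100.        ]]
[[604.7, 22.3], [603.6, -12.0], [568.2, -11.5], [569.2, 23.6]] [586.42707863   5.60115555]
spanner yaw -1.5973941045269555
```

Run:
```python
from h import *
for n in("top","side"):
    d=viewer.snapshot(n)
    z=d["z_map"];v,u=np.mgrid[0:480,0:640];ok=z>0
    V=np.array(d["view"])
    Q=np.stack([(u-d["cx"])/d["fx"]*z,(v-d["cy"])/d["fy"]*z,z],-1)[ok]
    P=(Q-V[:3,3])@V[:3,:3]
    m=(P[:,2]>105)&(np.hypot(P[:,0]-586,P[:,1]-5)<200)&(P[:,0]>630)
    A=P[m];print(n,len(A))
    for lo in range(105,420,45):
        B=A[(A[:,2]>=lo)&(A[:,2]<lo+45)]
        if len(B): 
            r=np.hypot(B[:,0]-586,B[:,1]-5);k=r.argmin();print(lo,len(B),r.min().round(),B[k].round(),np.degrees(np.arctan2(B[k,1]-5,B[k,0]-586)).round())
w=viewer.snapshot("wrist");V=np.array(w["view"]);print("cam",-V[:3,:3].T@V[:3,3],sensors.sense()["tool_pos"])
```

```text
top 5634
105 743 174.0 [758. -21. 112.] -9.0
150 831 150.0 [732. -30. 194.] -13.0
195 1378 107.0 [692. -12. 228.] -9.0
240 1436 169.0 [754.  19. 241.] 5.0
285 986 174.0 [758. -22. 298.] -9.0
330 260 175.0 [759. -23. 331.] -9.0
side 6972
105 1017 173.0 [757. -21. 131.] -9.0
150 1038 141.0 [723. -25. 195.] -12.0
195 1812 106.0 [691. -11. 225.] -9.0
240 1676 167.0 [753.   2. 243.] -1.0
285 1142 173.0 [757. -25. 311.] -10.0
330 287 173.0 [756. -28. 331.] -11.0
cam [584.82633735   3.66745948 283.58124537] [512.89093641   7.52860183 139.19907112]
```

```bash
python3 -m pendant '[6,0,0,0.11,50, 6,0,0,0.11,50, 6,0,0,0.11,50, 6,0,0,0.11,50, 6,0,0,0.11,50, 6,0,0,0.11,50, 6,0,0,0.11,50, 6,0,0,0.11,50, 6,-1,0,0.11,50, 6,-1,0,0.11,50, 6,0,0,0.11,50, 0,0,0,0,50]'; python3 -m pendant '[0,0,0,0,50]';python3 - <<'E'
from h import *
d=viewer.snapshot("wrist");cv2.imwrite("pics/w8.png",d["frame"])
E
```

```text
time: 12.13
tool_pos: [576.2, 5.9, 129.0]
tcp_rot: [-178.7, -0.4, 70.6]
ft_force: [1.2, -0.2, 0.3]
finger_gap: 49.9
time: 12.22
tool_pos: [575.8, 5.9, 128.2]
tcp_rot: [-178.6, -0.4, 70.5]
ft_force: [-1.0, 1.0, -0.3]
finger_gap: 50.2
```

View pics/w8.png

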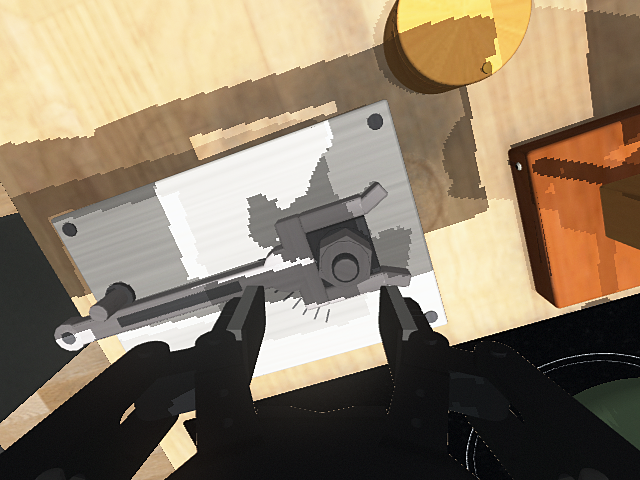

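```bash
python3 -m pendant '[5,-1,-5,-0.03,50, 5,-0.5,-10,-0.01,50, 1,0,-12,0,50, 0,0,-10,0,50, 0,0,-3,0,50, 0,0,0,0,50, 0,0,0,0,50]'
```

```text
time: 12.85
tool_pos: [583.9, 4.7, 82.1]
tcp_rot: [-178.3, -0.3, 67.5]
ft_force: [0.1, 0.2, -0.9]
finger_gap: 50.0
```

```bash
python3 -m pendant '[2,0,-2.5,0.014,50, 1,0,-1.5,0,50, 0,0,0,0,50, 0,0,0,0,50]' 40
python3 - <<'E'
from h import *
d=viewer.snapshot("wrist");cv2.imwrite("pics/w9.png",d["frame"])
d=viewer.snapshot("side");crop(d,250,450,270,410,4,"s9.png")
E
```

```text
time: 13.18
tool_pos: [587.5, 4.8, 78.5]
tcp_rot: [-178.4, -0.4, 68.4]
ft_force: [-0.5, 0.3, 0.1]
finger_gap: 50.6
```

View pics/w9.png

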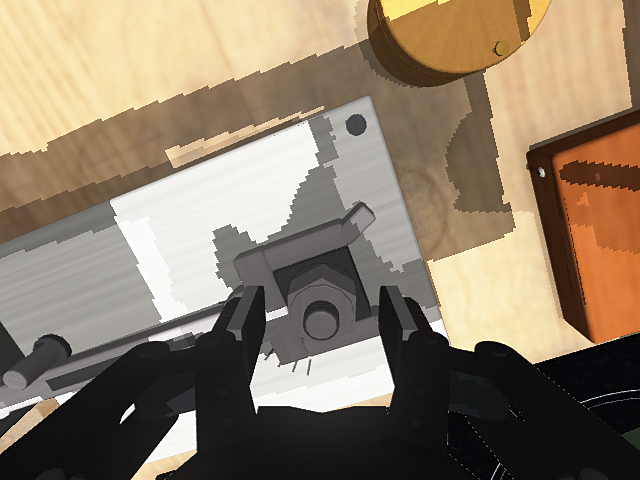

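View pics/s9.png

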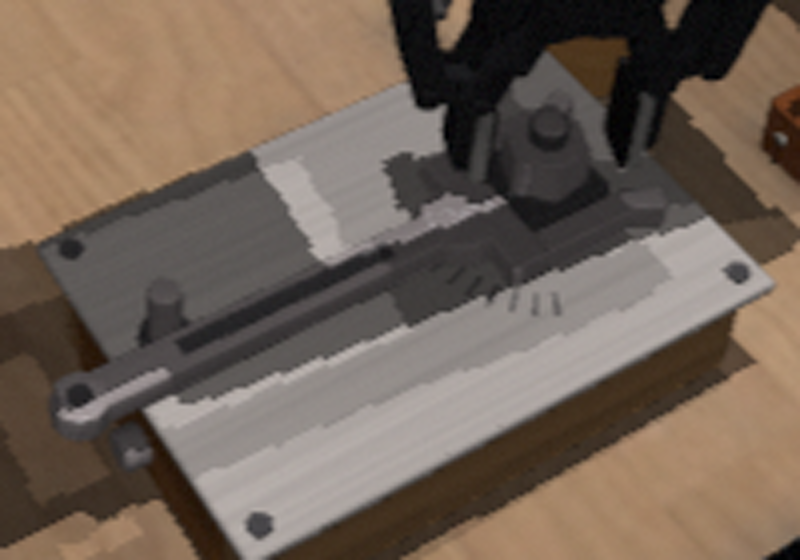

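```bash
python3 -m pendant '[0,0,0,0,35, 0,0,0,0,28, 0,0,0,0,22, 0,0,0,0,15, 0,0,0,0,15, 0,0,0,0,15, 0,0,0,0,15]' 70
cat > t.py <<'E'
from bench import sensors as s
a=s.sense();print(a['ft_force'].round(2),a['wrist_torque'].round(3),'yaw',a['tcp_rot'][2].round(2),'j6',a['joint_pos'][5].round(1))
E
python3 t.py
```

```text
time: 13.87
tool_pos: [587.6, 4.8, 79.7]
tcp_rot: [-178.4, -0.4, 68.4]
ft_force: [-0.0, 0.4, 0.7]
finger_gap: 26.2
[-0.03  0.44  0.67] [-0.06   0.102  0.042] yaw 68.37 j6 16.3
```

```bash
for i in 1; do python3 -m pendant '[0,0,0,-0.03,15, 0,0,0,-0.03,15, 0,0,0,-0.03,15]'; python3 t.py; python3 -m pendant '[0,0,0,-0.03,15, 0,0,0,-0.03,15, 0,0,0,-0.03,15]'; python3 t.py; done
```

```text
time: 14.12
tool_pos: [587.6, 4.8, 79.7]
tcp_rot: [-178.4, -0.4, 63.1]
ft_force: [-0.7, 0.8, 0.2]
finger_gap: 25.4
[-0.67  0.77  0.22] [0.038 0.049 0.153] yaw 63.12 j6 21.5
time: 14.37
tool_pos: [587.6, 4.8, 79.7]
tcp_rot: [-178.4, -0.3, 57.7]
ft_force: [-1.3, 0.9, 0.3]
finger_gap: 26.0
[-1.28  0.87  0.34] [-0.004  0.05   0.218] yaw 57.75 j6 26.8
```

```bash
python3 -m pendant '[0,0,0,-0.03,15, 0,0,0,-0.03,15, 0,0,0,-0.03,15]'; python3 t.py; python3 -m pendant '[0,0,0,-0.03,15, 0,0,0,-0.03,15, 0,0,0,-0.03,15]'; python3 t.py
```

```text
time: 14.62
tool_pos: [587.6, 4.9, 79.7]
tcp_rot: [-178.4, -0.3, 52.4]
ft_force: [-0.8, 0.2, -0.3]
finger_gap: 26.0
[-0.8   0.18 -0.33] [-0.025 -0.03   0.196] yaw 52.37 j6 32.0
time: 14.87
tool_pos: [587.5, 4.9, 79.7]
tcp_rot: [-178.4, -0.3, 47.0]
ft_force: [-0.5, 0.2, -0.0]
finger_gap: 25.6
[-0.54  0.21 -0.05] [0.017 0.148 0.154] yaw 47.0 j6 37.3
```

```bash
python3 -m pendant '[0,0,0,-0.015,15, 0,0,0,-0.015,15]'; python3 t.py
```

```text
time: 15.03
tool_pos: [587.5, 4.9, 79.7]
tcp_rot: [-178.4, -0.3, 45.2]
ft_force: [-0.6, -0.6, 0.5]
finger_gap: 25.8
[-0.59 -0.63  0.47] [-0.01   0.03   0.192] yaw 45.17 j6 39.1
```

```bash
python3 -m pendant '[0,0,0,-0.012,15, 0,0,0,-0.012,15]' >/dev/null; python3 t.py; python3 -m pendant '[0,0,0,-0.012,15, 0,0,0,-0.012,15]'>/dev/null; python3 t.py
```

```text
[ 0.21  0.7  -0.29] [-0.007  0.077  0.232] yaw 43.72 j6 40.6
[-0.78 -0.4   1.57] [-0.029  0.093  0.229] yaw 42.24 j6 42.0
```

```bash
python3 -m pendant '[0,0,0,-0.012,15, 0,0,0,-0.012,15]' >/dev/null; python3 t.py
```

```text
[-1.53  0.36 -0.63] [-0.016  0.075  0.205] yaw 40.73 j6 43.5
```

```bash
python3 -m pendant '[0,0,0,-0.012,15, 0,0,0,-0.012,15]' >/dev/null; python3 t.py
```

```text
[-1.27  0.17  0.31] [-0.002  0.101  0.258] yaw 39.21 j6 45.0
```

0.51 rad turned so far, with the drag steady at about 0.22 Nm. I'll continue in the same small steps.

```bash
python3 -m pendant '[0,0,0,-0.012,15, 0,0,0,-0.012,15]' >/dev/null; python3 t.py
```

```text
[-0.15 -1.14 -0.23] [0.059 0.041 0.563] yaw 37.7 j6 46.5
```

```bash
python3 -m pendant '[0,0,0,-0.012,15, 0,0,0,-0.012,15]' >/dev/null; python3 t.py
```

```text
[-1.15 -0.37 -0.11] [-0.008  0.076  0.91 ] yaw 36.24 j6 47.9
```

```bash
python3 -m pendant '[0,0,0,-0.012,15, 0,0,0,-0.012,15]' >/dev/null; python3 t.py
```

```text
[-0.14 -0.23  0.06] [-0.045  0.045  1.426] yaw 34.81 j6 49.4
```

I shouldn't have sent those three steps together. The torque went past the intended 0.6 Nm to a reading of 1.43 Nm, which is at or above the forcing limit. I'm easing back now.

```bash
python3 -m pendant '[0,0,0,0.018,15]' ; python3 t.py
```

```text
time: 16.28
tool_pos: [587.5, 5.0, 79.7]
tcp_rot: [-178.5, -0.3, 35.8]
ft_force: [-0.5, -0.2, 0.8]
finger_gap: 25.9
[-0.48 -0.19  0.77] [-0.066  0.073  0.84 ] yaw 35.81 j6 48.4
```

```bash
python3 -m pendant '[0,0,0,0.005,15]' >/dev/null; python3 t.py; python3 -m pendant '[0,0,0,0,15, 0,0,0,0,15, 0,0,0,0,15, 0,0,0,0,15]'; python3 t.py
```

```text
[-0.39 -0.    0.46] [-0.077  0.027  0.693] yaw 36.18 j6 48.0
time: 16.7
tool_pos: [587.5, 5.0, 79.6]
tcp_rot: [-178.5, -0.3, 36.2]
ft_force: [-1.1, -0.3, -0.6]
finger_gap: 25.8
[-1.12 -0.34 -0.6 ] [-0.023  0.051  0.716] yaw 36.2 j6 48.0
```

Held for over 0.3 s at about 0.7 Nm. Now I let go and go straight up.

```bash
python3 -m pendant '[0,0,0,0,30, 0,0,0,0,40, 0,0,0,0,50, 0,0,0,0,50, 0,0,0,0,50]'; python3 -m pendant '[0,0,8,0,50, 0,0,15,0,50, 0,0,25,0,50, 0,0,25,0,50, -20,0,15,0,50, -30,0,0,0,50, -30,0,0,0,50, -20,0,0,0,50,-10,0,0,0,50,0,0,0,0,50,0,0,0,0,50]'
python3 - <<'E'
from h import *
d=viewer.snapshot("wrist");cv2.imwrite("pics/w10.png",d["frame"])
d=viewer.snapshot("top");crop(d,366,478,175,325,4,"t10.png")
d=viewer.snapshot("side");crop(d,250,450,270,410,4,"s10.png")
E
```

```text
time: 17.12
tool_pos: [587.7, 4.8, 79.6]
tcp_rot: [-178.4, -0.3, 36.0]
ft_force: [-0.6, -0.5, 0.5]
finger_gap: 50.0
time: 18.03
tool_pos: [474.6, 4.7, 178.4]
tcp_rot: [-178.7, -0.7, 35.9]
ft_force: [1.0, 0.4, 0.5]
finger_gap: 49.8
```

View pics/w10.png

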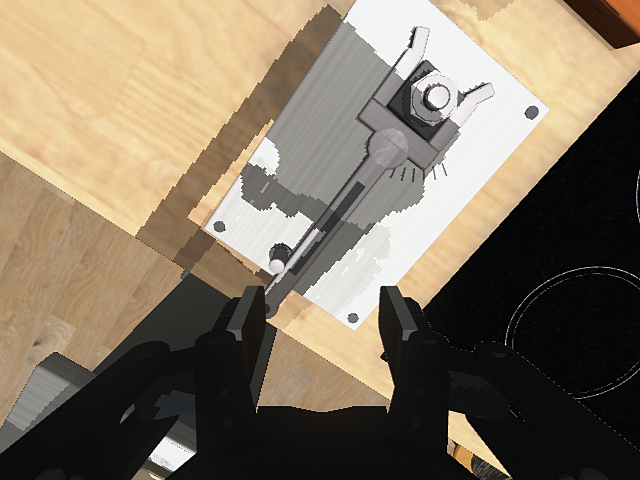

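View pics/t10.png

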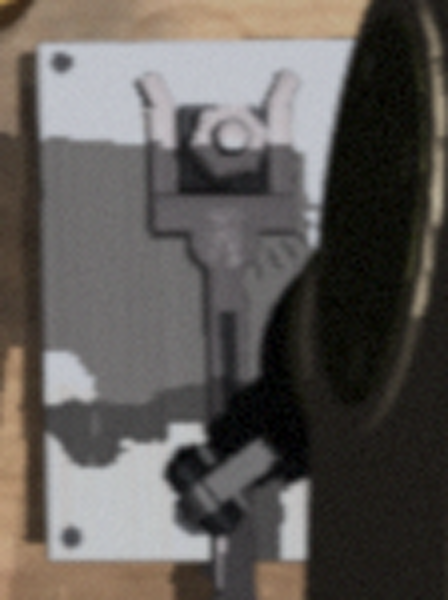

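View pics/s10.png

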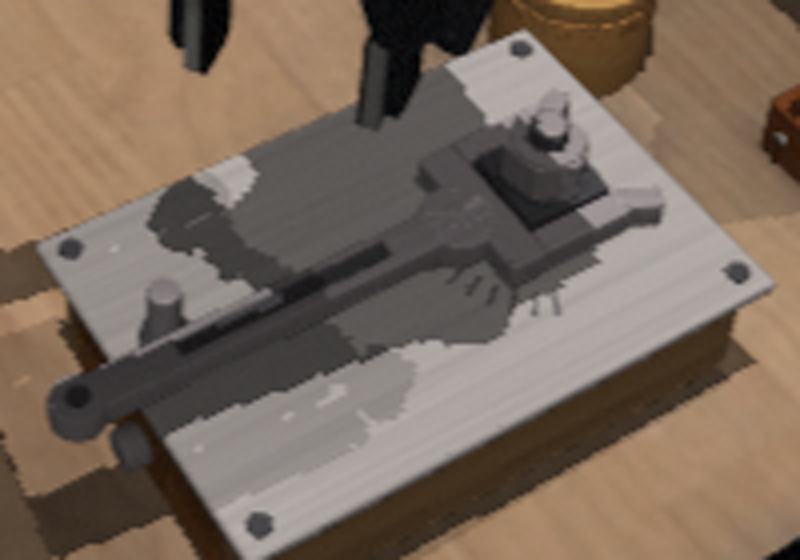

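Run:
```python
from h import *
d=viewer.snapshot("wrist");crop(d,350,500,20,180,5-1,"w11.png")
```

```text
(no output)
```

View pics/w11.png

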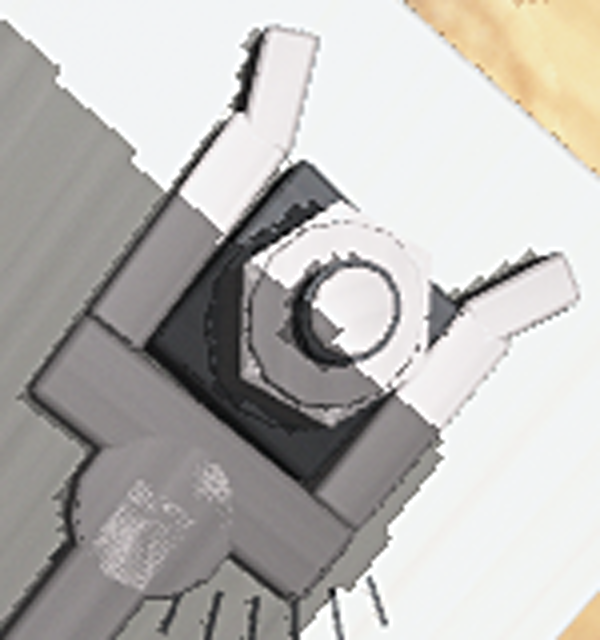

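The spanner is flush on the nut, and the hex corners are where the turn left them, so it hasn't turned back. One last numeric check before handing in.

```bash
python3 - <<'E'
from h import *
d=viewer.snapshot("wrist")
C=lambda L:np.array(L)/4.+(350,20)
for n,L,z in(("spanner",[(30,395),(297,598)],72),("throat/nut",[(150,342),(310,480)],73)):
    J=ray(d,C(L),z)[:,:2];e=J[0]-J[1];print(n,np.degrees(np.arctan2(e[1],e[0]))-90)
H=ray(d,C([(332,425),(243,375),(243,265),(345,205),(430,252),(428,350)]),91)[:,:2];e=H-H.mean(0);a=np.degrees(np.arctan2(e[:,1],e[:,0]));print(((a+0)%60).round(1))
E
python3 - <<'E'
from bench import job
print(job.hand_in())
E
```

```text
spanner 0.48860149143422404
throat/nut -2.186450194197519
[38.5 39.2 40.9 36.3 38.9 45.6]
the job is handed in; nothing more can be done
None
```

The job is handed in with the nut locked and the spanner left on it. However, I overshot the jam-nut torque, and that alone may have failed the run.

**What I did:** I pushed the spanner onto the setting nut and swung it clockwise until its handle rested on the stop pin. I then turned the jam nut about 0.56 rad clockwise with the fingers. After easing back, I held it at about 0.7 N m for roughly 0.4 s, let go and moved the arm clear. The clock was at about 18 s.

**What went wrong:** I sent three turning steps in one go without reading the torque between them. The wrist torque went 0.56, 0.91, then 1.43 N m before I backed off. That last reading is roughly 9 to 9.5 N at the pin, slightly above the 1.35 N m (9 N) forcing limit. Readings vary by about 0.05 N m, so I can't rule out that it counted as forcing.

**Last checks:**
- **Spanner:** in the pictures it lies flush with the nut at the throat, with its handle along the pin. Its angle measured between -2.2° and +0.5° depending on the edge used, against -0.7° for the mill, so it is within the limit.
- **Jam nut:** its corners measured between 36° and 46°, mostly 36° to 41°. I expected 36°, so I see no clear sign that it turned back, but this check is only good to a few degrees.
- **Other items:** I did not measure the mug, garlic or salt cellar again. The arm did not go near them.

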